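# Set the indexing dial and clamp it

### The job

On the blue indexing fixture, push the dial round by its steel lugs until its yellow index line lines up with the red line on the white scale, then push the orange-handled clamp lever round towards the dial, fully home against its stop. Do it with the fingertips only: the flanged bolt in the middle stays seated in the dial, nothing is lifted, the other things on the table are left where they stand, and the dial must still be on its line when you have let go of everything.

Things in the scene. Friction and masses are not known exactly. Their poses are not given: they have to be found in the camera images.
- fixture: blue round fixture fixed to the table, 200 mm across at the foot, 192 mm above it. Origin: centre of its underside, on the axis of the dial and of the scale; z up. A black dial (160 mm across, top face 58 mm above the table) turns in the middle of a white scale ring (outer diameter 192 mm, top flush with the dial at 58 mm). The clamp lever stands on its +y side.
- dial (a joint): angle of the black dial relative to the fixture, rad, grows anticlockwise seen from above; at 0 the yellow index line points along the fixture's -x axis, and at value v it has turned v anticlockwise from there. Stops at -2.9 and 2.9. Friction 0.15 N m (about 2.6 N at a lug): it stays where it is left.
- index_mark (a point): the outer end of the yellow index line (4 mm wide, radial) at the rim of the dial, on the dial's top face, 81 mm from the axis; turns with the dial
- target_line (a point): the inner end of the red target line (4 mm wide, radial, with a red tab 18 mm wide beyond its outer end, reaching 108 mm from the axis) on the white scale ring, 81 mm from the axis, 58 mm above the table; fixed. The other scale lines are black, 15 degrees apart. The index line is on the target when this point and index_mark coincide. At the start the target always lies anticlockwise of the index line, 0.7 to 2.8 rad away.
- lug_a (a point): centre of the top of one of the dial's two upright steel lugs: cylinders 16 mm in diameter, 36 mm tall (58 to 94 mm above the table), 58 mm from the axis. Lug a stands 90 degrees anticlockwise of the index line, seen from above
- lug_b (a point): the same for the other lug, 90 degrees clockwise of the index line
- clamp (a joint): angle of the clamp lever, rad: near 0 open (pointing away from the dial), grows anticlockwise seen from above, 1.1 is fully home, its arm against a steel stop pin 8 mm thick and 58 mm tall beside the pivot. Friction 0.12 N m (about 2 N at the grip): it stays where it is left. It does not block the dial.
- clamp_grip (a point): centre of the top of the lever's upright orange grip, a cylinder 20 mm in diameter from 48 to 92 mm above the table, 60 mm from the lever's pivot. The steel lever arm below it is at 48 to 56 mm, 10 mm wide
- clamp_pivot (a point): on the vertical axis about which the lever turns, 58 mm above the table; fixed to the fixture, at x = 30 mm, y = 122 mm of its frame
- work_bolt: loose flanged steel bolt in the bore on the dial's axis: shank 22 mm in diameter reaching 38 mm down, flange 48 mm in diameter lying on the dial, hexagonal head 28 mm across up to 18 mm above the dial. Origin: centre of the flange's underside, z up along the shank. It may turn with the dial; it must stay seated
- bolt_1: loose flanged steel bolt standing on its head, 118 mm tall, flange 48 mm across; origin centre of its underside. Leave alone
- bolt_2: the same kind of bolt, standing. Leave alone
- bushing: loose steel bushing, 44 mm across and 36 mm tall, standing close to the fixture; origin centre of its underside. Leave alone
- spacer: loose brass spacer, 36 mm across and 30 mm tall, standing close to the fixture; origin centre of its underside. Leave alone
- wrench: loose steel wrench lying on the table. Leave alone
- oil_can: loose blue can, 60 mm across and 140 mm tall, standing; origin centre of its underside. Leave alone
There are look-alikes about, which are no part of the job. Leave any pink or turquoise look-alike of the work_bolt alone.

How it is judged (in metres and radians):
On the way, in this order (a step that is already met when the one before it is completed fails the run):
1. the dial stands on the red line while the clamp is still open (horizontal distance between index_mark and target_line below 0.004 m and value of joint clamp below 0.45 rad and velocity of joint dial between -0.05 and 0.05 rad/s), for 0.3 s.
2. the clamp lever is pushed home (value of joint clamp above 0.98 rad), for 0.2 s.
At the end, for the whole second after the job is handed in: index mark within 4 mm of the red line at the dial's rim (about 3 degrees), clamp lever past 0.98 rad of its 1.1, both at rest, the bolt seated flat in the dial, the other loose things within 30 mm of where they stood (horizontal distance between index_mark and target_line below 0.004 m and value of joint clamp above 0.98 rad and velocity of joint dial between -0.05 and 0.05 rad/s and velocity of joint clamp between -0.05 and 0.05 rad/s and z of work_bolt in the frame of fixture below 0.062 m and angle between work_bolt's own z axis and vertical below 0.1 rad and distance of each of bolt_1, bolt_2, bushing, spacer, wrench, oil_can from where it was at the start of the episode below 0.03 m); the robot touches nothing.
It fails at once if the flanged bolt is lifted or tipped out of the dial (z of work_bolt in the frame of fixture above 0.068 m or angle between work_bolt's own z axis and vertical above 0.2 rad).
It fails at once if another loose thing is moved or lifted more than 30 mm (distance of any of bolt_1, bolt_2, bushing, spacer, wrench, oil_can from where it was at the start of the episode above 0.03 m).
It also fails if it takes over 69 s, if anything falls off the work surface, if the arm or the gripper's body presses on something with over 40 N, if the wrist force passes 120 N, or if a joint passes its speed limit or range.

### The arm

A 6-joint arm with a two-finger parallel gripper is mounted at the origin on the work surface. World frame = base frame: x ahead of the robot, y to its left, z up, the work surface at z = 0. Lengths are in mm, angles in degrees, forces in N, time in s.
With the tool pointing down it reaches from about 250 to 800 mm from the base axis. Payload 8.5 kg.
Tool frame: the origin (TCP) lies midway between the tips of the shut fingers; the grasp point (between the pads) lies 19 mm behind it; z points along the fingers, y is the line along which they close (so a half turn about z gives the same grasp; the last joint's range is limited). The gripper opens to 85 mm and grips with 20 to 120 N. Pads are 22 mm wide; open, the fingers measure 114 mm over their backs; the gripper's body (76 mm by 85 mm) begins 54 mm behind the grasp point. The pads swing forward as they close: fully open they stand 13 mm farther back than shut.
Start: joints at [-77.235, 13.648, -0.773, 75.585, 0, 90], TCP at [115.993, -511.981, 231.276] pointing down, gripper open.
Joint ranges: [-152.45, 152.45], [-59.26, 108.67], [-65.41, 83.53], [-104.44, 129.93], [-82.83, 76.93], [-180, 180]. Speed limits (degrees/s): [127.2, 127.2, 159.86, 180, 180, 180].

### API

Orientations are given as [roll, pitch, yaw] about the fixed x, y, z axes, in that order (R = Rz(yaw) Ry(pitch) Rx(roll)).
In Python, from bench import * gives the robot as it stands. The module is installed in compiled form; this text tells all that it offers.
- The arm moves only by the tool drive_tool, never from a script. Its argument "moves" is a list of rows, each a list of 5 numbers: the finger opening in mm, from 0 to 85.4, then the shift along the world's x, y, z in mm, then the turn about the world's z in degrees. A call has 1 to 12 rows; each row shifts and turns the commanded pose from where the row before left it; what a row does not reach is not made up. A row lasts 1/12 s, in which the tool goes at most 41.7 mm and 7.16 degrees, less where a joint would pass 70% of its speed; a pose out of reach is approached as far as the arm can. A call with a gripper value outside its range is refused whole. The fingers move at their own pace and stop on an object; the grip force is fixed at half the most. Time passes only in rows, so rows that do not move let the fingers close. It gives the time, the measured TCP pose, the force, the opening and the grip force at its end, in the units of the state.
- read_state(): the state, without advancing time (a new reading comes with each control period).
- grab_frame(name): name is "side" or "top" or "wrist"; returns the picture (420x560x3 uint8, red, green, blue); there is no depth.
- camera_model(name): a dict with "mtx" (3x3 intrinsics, pixels), "k1" (the pictures are not rectified: a ray, as slopes to the right and down, at radius r is drawn at 1 + k1 r^2 times it, then the intrinsics apply), "rvec" (rotation vector, rad) and "tvec" (3), from world to camera coordinates, as OpenCV has them. Camera axes: x right, y down, z forward; pixel columns grow to the right and rows downward; lengths in mm; the calibration is good to about 2 mm. A picture is of the moment at which its call begins: read the wrist's pose just before it. camera_model takes no time and is no camera call; for the wrist camera it gives the pose at the moment of the call.
- close_job(): hands the job in; it is judged then, once.
The state is a dict: "clock": time; "joint_pos": joint angles; "dq": joint speeds; "joint_efforts": joint torques, N m; "ee_pos": TCP position; "orientation": TCP orientation; "ft_force": force on the tool from outside, world axes, zero at the start; "moment": the same for the moment, N m; "opening": opening from 0.0 (shut) to 1.0 (fully open); "grasp_force": force on a finger pad.
Only numpy, scipy, OpenCV 4.12 (cv2) and the standard library are available. Lean on these libraries where they do the work, as an engineer would, in place of code of your own. Each camera call takes 0.05 s, during which the arm holds its last target. There are 200 camera calls.

## Working session

There is one attempt and no reset: what is moved stays moved. The work goes in short steps, Python scripts to look and compute and a tool call to move; the robot and the scene stay as the last step left them, time stands still between calls to the robot, and variables do not carry over. Pictures are saved under pics/ and viewed, at most 10 in all, crops included, and the job is handed in when it is done.

Besides the shell and the picture viewer there is one more tool, called after "Request:" as name(argument=value, ...), one argument or row to a line, values as JSON. drive_tool: Moves the arm, as the interface text tells. Its arguments: {"type":"object","properties":{"moves":{"type":"array"}},"required":["moves"]}

```bash
mkdir -p pics; cat > h.py <<'E'
from bench import *
import numpy as np, cv2
def snap(n,f):
    im=grab_frame(n); cv2.imwrite('pics/'+f,cv2.cvtColor(im,cv2.COLOR_RGB2BGR)); return im
def back(m,uv,z):
    K=np.array(m['mtx']);R=cv2.Rodrigues(np.array(m['rvec'],float))[0];t=np.array(m['tvec'],float).ravel()
    d=np.linalg.inv(K)@[uv[0],uv[1],1]; p=d[:2].copy()
    for _ in range(30): p=d[:2]/(1+m['k1']*(p@p))
    r=R.T@[p[0],p[1],1]; c=-R.T@t
    return c+r*(z-c[2])/r[2]
E
python3 - <<'E'
from h import *
a=snap('top','t0.png');b=snap('side','s0.png')
s=read_state();print(s)
cv2.imwrite('pics/t0b.png',cv2.resize(cv2.imread('pics/t0.png'),(800,600),interpolation=cv2.INTER_CUBIC))
for n in('top','side'):print(camera_model(n))
E
```

```text
{'clock': 0.1, 'joint_pos': array([-7.72361784e+01,  1.36788572e+01, -8.12831122e-01,  7.55836229e+01,
        2.97724392e-05,  9.00000256e+01]), 'dq': array([ 0.05255404, -0.05555308,  0.06873355, -0.06826344,  0.02104738,
        0.03927082]), 'joint_efforts': array([ 9.03184718e-04, -5.39722109e+01,  3.46997702e+01,  1.34999221e-02,
       -4.60329818e-05, -1.83447617e-05]), 'ee_pos': array([ 115.90707534, -511.66140497,  230.72477543]), 'orientation': array([-1.79924689e+02, -2.97388006e-05,  1.27637960e+01]), 'ft_force': array([ 0.78375215,  0.0538298 , -0.25798641]), 'moment': array([ 0.02733758, -0.03622999,  0.02610426]), 'grasp_force': 0.0, 'opening': 0.9964643960556646}
{'mtx': array([[490.74321484,   0.        , 276.26760719],
       [  0.        , 490.74321484, 208.24428747],
       [  0.        ,   0.        ,   1.        ]]), 'k1': -0.026005281850895713, 'rvec': array([ 2.14920839, -2.0928787 ,  0.22236658]), 'tvec': array([ -28.08368004,  514.38044401, 1363.2718203 ])}
{'mtx': array([[513.44909882,   0.        , 279.11452758],
       [  0.        , 513.44909882, 203.96179018],
       [  0.        ,   0.        ,   1.        ]]), 'k1': -0.03767137058594621, 'rvec': array([ 2.03526054, -0.50608976,  0.2594729 ]), 'tvec': array([-452.78605423,  184.70399641, 1029.74369402])}
```

View pics/t0b.png

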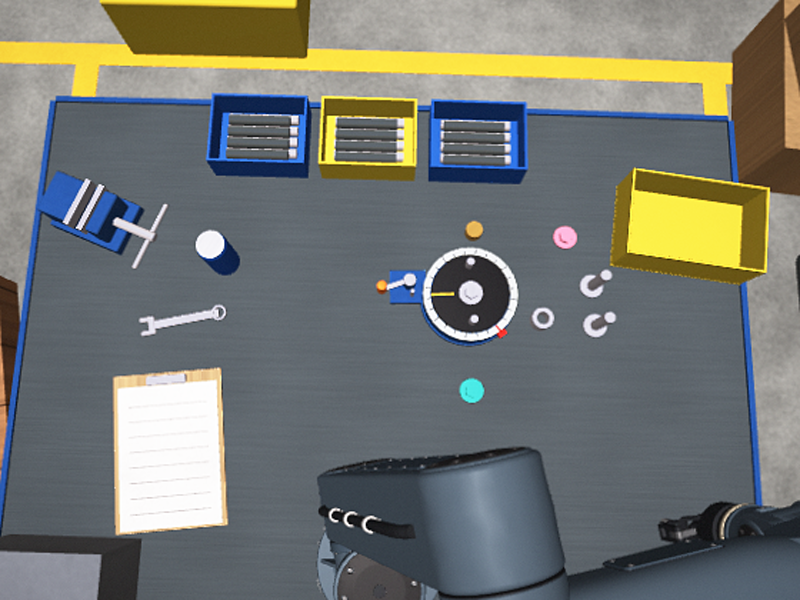

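View pics/s0.png

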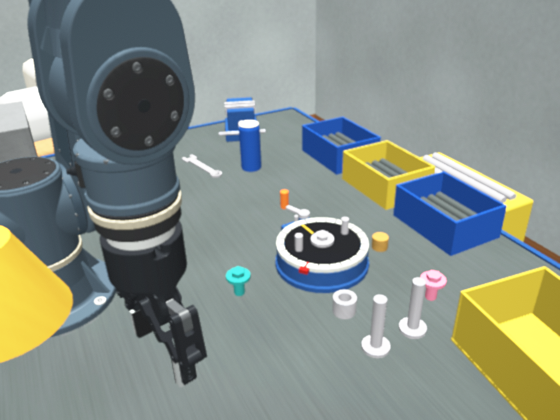

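The top view has the robot at the bottom. The dial is at about (470,293) in the 800 px picture, with its index line pointing left, the red tab at (502,333) and the orange grip at (381,286). The bushing is at (542,318) and the spacer at (475,230). I'll enlarge this area to measure it.

```bash
python3 - <<'E'
import cv2
a=cv2.imread('pics/t0.png')[155:245,260:380]
cv2.imwrite('pics/t0c.png',cv2.resize(a,(792,594),interpolation=cv2.INTER_CUBIC))
E
```

```text
(no output)
```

View pics/t0c.png

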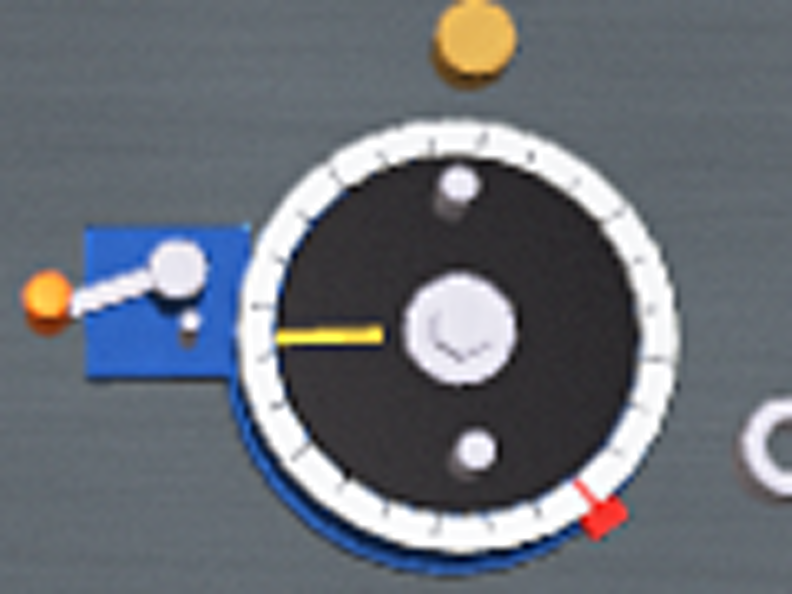

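The crop, at 6.6x, shows:
- White ring from 238 to 681 across and 118 to 552 down, so its centre is about (459.5,335).
- Lug tops at (460,184) and (477,451).
- Yellow outer end at (277,338) and red inner end at (577,484).
- Pivot at (178,268), grip at (48,297) and stop pin at (190,322).

```bash
python3 - <<'E'
from h import *
m=camera_model('top')
P={'cen':(459.5,335,58),'lugb':(460,184,94),'luga':(477,451,94),'idx':(277,338,58),'red':(577,484,58),'redtab':(604,518,58),'piv':(178,268,58),'grip':(48,297,92),'pin':(190,322,58),'bush':(790,447,36),'spacer':(477,38,30),'idxin':(383,334,58)}
Q={}
for k,(x,y,z) in P.items():
    Q[k]=back(m,(260+(x+.5)/6.6-.5,155+(y+.5)/6.6-.5),z)
c=Q['cen']
for k,q in Q.items():
    d=q-c; print(k,q.round(1),'r',np.hypot(*d[:2]).round(1),'ang',np.degrees(np.arctan2(d[1],d[0])).round(1))
d=Q['grip']-Q['piv'];print(np.hypot(*d[:2]),np.degrees(np.arctan2(d[1],d[0])))
E
```

```text
cen [ 526.4 -166.4   58. ] r 0.0 ang 0.0
lugb [ 585.  -162.1   94. ] r 58.7 ang 4.2
luga [ 469.1 -169.8   94. ] r 57.5 ang -176.6
idx [522.9 -86.8  58. ] r 79.7 ang 92.6
red [ 462.  -217.6   58. ] r 82.2 ang -141.5
redtab [ 447.5 -229.2   58. ] r 100.9 ang -141.5
piv [552.9 -43.   58. ] r 126.2 ang 77.9
grip [530.9  13.   92. ] r 179.4 ang 88.6
pin [528.9 -48.8  58. ] r 117.7 ang 88.8
bush [ 484.7 -315.2   36. ] r 154.5 ang -105.7
spacer [ 670.1 -177.1   30. ] r 144.1 ang -4.3
idxin [ 525.9 -133.    58. ] r 33.4 ang 90.8
60.179416127838245 111.48149459795378
```

Measured layout:
- Dial centre is about (526.5,-166.5).
- The index line is at about 93.5° and the target at 218.5°, so the dial must turn about +125°.
- Lug a is at (469,-170).

Next I'll move above lug a with the closing line tangential to the dial.

Request:
drive_tool(
  moves=[
    [30,29,28,0,-1],
    [30,29,28,0,-1],
    [30,29,28,0,-1],
    [30,29,28,0,-1],
    [30,29,28,0,-1],
    [30,29,28,0,-1],
    [30,29,28,0,-1],
    [30,29,28,0,-1],
    [30,29,28,0,-1],
    [30,29,28,0,0],
    [30,29,28,0,0],
    [30,29,28,0,0],
  ],
)

```text
clock: 1.1
ee_pos: [465.0, -174.1, 231.1]
orientation: [-180.0, 0.0, 3.8]
ft_force: [0.7, -2.5, -0.2]
opening: 0.348
grasp_force: 0.0
```

Request:
drive_tool(
  moves=[
    [26,0,0,-20,0],
    [26,0,0,-20,0],
    [26,0,0,-20,0],
    [26,0,0,-20,0],
    [26,0,0,0,0],
    [26,0,0,0,0],
  ],
)

```text
clock: 1.6
ee_pos: [463.2, -175.7, 150.7]
orientation: [-179.9, 0.1, 3.8]
ft_force: [0.5, -0.9, 0.8]
opening: 0.304
grasp_force: 0.0
```

```bash
python3 - <<'E'
from h import *
s=read_state();m=camera_model('wrist');snap('wrist','w1.png')
import pickle;pickle.dump(m,open('w1.pkl','wb'))
print(s['ee_pos'],s['orientation'],s['opening'],s['joint_pos'])
E
```

```text
[ 463.24842616 -175.65444329  150.7097156 ] [-1.79934839e+02  1.30382013e-01  3.77116983e+00] 0.30404744860726574 [-2.07688880e+01  1.32779850e+01 -1.34540198e+01  6.34136630e+01
  5.12346303e-03  1.55460010e+02]
```

View pics/w1.png

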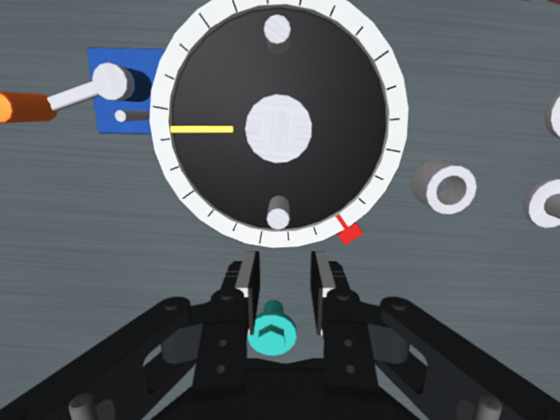

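The wrist view shows lug a's top at (278,218) and lug b's top at (277,29). The index line runs from (171,129) to (233,129), and the red line from (340,216) to a tab at (349,233). The pivot is at about (114,82).

```bash
python3 - <<'E'
from h import *
import pickle;m=pickle.load(open('w1.pkl','rb'))
P={'lugb':(277,29,94),'luga':(278,218,94),'idx':(171.5,129,58),'idxin':(233,129,58),'red':(340,217,58),'redtab':(350,234,58),'ringL':(150,115,58),'ringR':(408,115,58),'pin':(120,116,58),'piv':(109,82,58)}
Q={k:back(m,(x,y),z) for k,(x,y,z) in P.items()}
c=(Q['luga']+Q['lugb'])/2; print('c',c)
for k,q in Q.items():
    d=q-c; print(k,q.round(1),'r',np.hypot(*d[:2]).round(1),'ang',np.degrees(np.arctan2(d[1],d[0])).round(1))
E
```

```text
c [ 526.77191152 -166.37834964   94.        ]
lugb [ 584.  -162.7   94. ] r 57.4 ang 3.7
luga [ 469.5 -170.1   94. ] r 57.4 ang -176.3
idx [521.3 -87.2  58. ] r 79.3 ang 93.9
idxin [ 524.2 -132.8   58. ] r 33.7 ang 94.4
red [ 461.2 -219.5   58. ] r 84.4 ang -141.0
redtab [ 447.2 -229.4   58. ] r 101.5 ang -141.6
ringL [530.4 -71.8  58. ] r 94.7 ang 87.8
ringR [ 542.7 -260.    58. ] r 95.0 ang -80.3
pin [528.4 -49.5  58. ] r 116.9 ang 89.2
piv [551.5 -43.5  58. ] r 125.4 ang 78.6
```

Request:
drive_tool(
  moves=[
    [26,6,6,-10,0],
    [26,0,0,-20,0],
    [26,0,0,-20,0],
    [26,0,0,-20,0],
    [26,0,0,-12,0],
    [26,0,0,0,0],
    [24,0,0,0,0],
  ],
)

```text
clock: 2.23
ee_pos: [470.4, -169.8, 69.5]
orientation: [-180.0, 0.0, 3.8]
ft_force: [-0.3, -0.9, -0.8]
opening: 0.279
grasp_force: 0.0
```

```bash
python3 - <<'E'
import numpy as np
# 5-degree rows: tool on circle r=58 from 183.7
p=lambda a:58*np.array([np.cos(np.radians(a)),np.sin(np.radians(a))])
for i in range(25): print(i,(p(183.7+5*i+5)-p(183.7+5*i)).round(1))
E
```

```text
0 [ 0.5 -5. ]
1 [ 1. -5.]
2 [ 1.4 -4.9]
3 [ 1.8 -4.7]
4 [ 2.2 -4.5]
5 [ 2.6 -4.3]
6 [ 3.  -4.1]
7 [ 3.3 -3.8]
8 [ 3.7 -3.5]
9 [ 3.9 -3.2]
10 [ 4.2 -2.8]
11 [ 4.4 -2.4]
12 [ 4.6 -2. ]
13 [ 4.8 -1.6]
14 [ 4.9 -1.2]
15 [ 5.  -0.8]
16 [ 5.  -0.3]
17 [5.1 0.1]
18 [5.  0.5]
19 [5. 1.]
20 [4.9 1.4]
21 [4.7 1.8]
22 [4.5 2.2]
23 [4.3 2.6]
24 [4.1 3. ]
```

Request:
drive_tool(
  moves=[
    [24,0.5,-5,0,5],
    [24,1,-5,0,5],
    [24,1.4,-4.9,0,5],
    [24,1.8,-4.7,0,5],
    [24,2.2,-4.5,0,5],
    [24,2.6,-4.3,0,5],
    [24,3,-4.1,0,5],
    [24,3.3,-3.8,0,5],
    [24,3.7,-3.5,0,5],
    [24,3.9,-3.2,0,5],
    [24,4.2,-2.8,0,5],
    [24,4.4,-2.4,0,5],
  ],
)

```text
clock: 3.23
ee_pos: [502.5, -217.9, 70.6]
orientation: [180.0, -0.1, 64.0]
ft_force: [-1.3, 3.8, -0.5]
opening: 0.282
grasp_force: 1.5
```

Request:
drive_tool(
  moves=[
    [24,4.6,-2,0,5],
    [24,4.8,-1.6,0,5],
    [24,4.9,-1.2,0,5],
    [24,5,-0.8,0,5],
    [24,5,-0.3,0,5],
    [24,5.1,0.1,0,5],
    [24,5,0.5,0,5],
    [24,5,1,0,5],
    [24,4.9,1.4,0,5],
    [24,4.7,1.8,0,5],
    [24,4.5,2.2,0,5],
    [24,0,0,0,0],
  ],
)

```text
clock: 4.23
ee_pos: [556.8, -217.0, 70.7]
orientation: [179.9, 0.1, 119.0]
ft_force: [0.1, 1.0, 0.3]
opening: 0.28
grasp_force: 0.0
```

```bash
python3 - <<'E'
from h import *
s=read_state();m=camera_model('wrist');snap('wrist','w2.png');snap('top','t2.png')
import pickle;pickle.dump(m,open('w2.pkl','wb'))
print(s['ee_pos'],s['orientation'],s['ft_force'],s['clock'])
w=cv2.imread('pics/w2.png');t=cv2.resize(cv2.imread('pics/t2.png')[155:245,260:380],(560,420),interpolation=cv2.INTER_CUBIC)
cv2.imwrite('pics/w2c.png',cv2.resize(np.hstack([w,t]),(800,300),interpolation=cv2.INTER_AREA))
E
```

```text
[ 556.84003613 -216.97724147   70.66936285] [1.79922704e+02 8.51840072e-02 1.19003642e+02] [0.07236653 0.96710084 0.31262028] 4.2333
```

View pics/w2c.png

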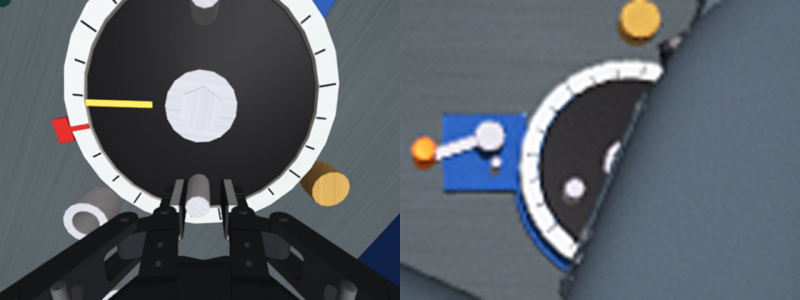

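In the wrist view the index line's outer end is at about (87,102) and the red line's inner end at about (88,126), both in half-size pixels at 0.714 scale. The dial still needs to turn further anticlockwise.

```bash
cat >> h.py <<'E'
C=np.array([526.7,-166.4])
def ang(m,uv,z=58):
    q=back(m,uv,z)[:2]-C; return np.hypot(*q).round(1),np.degrees(np.arctan2(q[1],q[0])).round(2)%360
def lines(m,im):
    # angles of yellow and red pixels, by back-projection to the dial plane
    i=im.astype(int);r,g,b=i[...,0],i[...,1],i[...,2]
    for n,M,lo,hi in(('yellow',(r>150)&(g>120)&(b<90)&(r-b>90),40,79),('red',(r>130)&(g<80)&(b<80),84,106)):
        v,u=np.nonzero(M);A=[ang(m,(x,y)) for x,y in zip(u,v)]
        A=np.array([a for R,a in A if lo<R<hi]); print(n,len(A),A.mean().round(2) if len(A) else '')
E
python3 - <<'E'
from h import *
import pickle
for k in '12':
    m=pickle.load(open(f'w{k}.pkl','rb'));lines(m,cv2.imread(f'pics/w{k}.png')[...,::-1])
print(ang(m,(122,143)),ang(m,(123.5,177)))
E
```

```text
yellow 52 96.17
red 309 218.55
yellow 188 206.69
red 823 218.26
(np.float64(79.0), np.float64(206.62)) (np.float64(81.9), np.float64(218.7))
```

Request:
drive_tool(
  moves=[
    [24,4.2,2.7,0,5],
    [24,3.2,2.5,0,4],
    [24,1.7,1.5,0,2],
    [24,0,0,0,0],
    [24,0,0,0,0],
  ],
)

```text
clock: 4.75
ee_pos: [564.9, -210.6, 69.9]
orientation: [180.0, 0.1, 129.6]
ft_force: [0.1, -0.2, -0.1]
opening: 0.28
grasp_force: 0.0
```

```bash
cat > look.py <<'E'
from h import *
import sys
s=read_state();m=camera_model('wrist');im=snap('wrist',sys.argv[1]);lines(m,im)
q=s['ee_pos'][:2]-C;print(s['ee_pos'],s['orientation'][2],s['ft_force'],np.hypot(*q),np.degrees(np.arctan2(q[1],q[0]))%360)
E
python3 look.py w3.png
```

```text
yellow 191 216.6
red 908 218.36
[ 564.90883589 -210.56855998   69.882772  ] 129.57916531461376 [ 0.06825491 -0.1756698  -0.10234632] 58.401856397429746 310.86205477962324
```

Request:
drive_tool(
  moves=[
    [24,0.7,0.6,0,1],
    [24,0.7,0.6,0,1],
    [24,0,0,0,0],
    [24,0,0,0,0],
    [24,0,0,0,0],
  ],
)

```text
clock: 5.22
ee_pos: [565.9, -209.3, 69.3]
orientation: [-180.0, 0.0, 131.7]
ft_force: [-2.4, -2.2, 2.4]
opening: 0.281
grasp_force: 1.3
```

```bash
python3 look.py w4.png
```

```text
yellow 194 218.05
red 932 218.33
[ 565.90609762 -209.30452384   69.32986687] 131.73477285273364 [-2.41901849 -2.16529177  2.35355926] 58.11984391619278 312.4210268849753
```

View pics/w4.png

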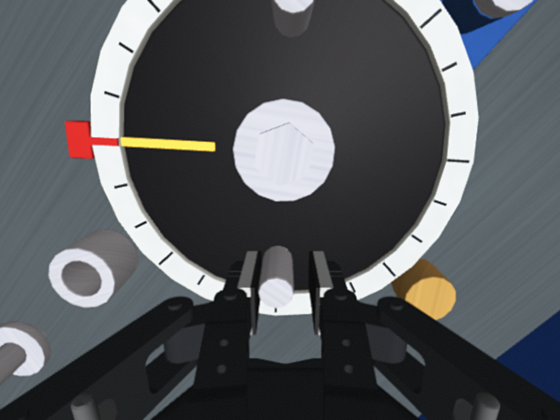

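The lines meet at (121,142), to within about 0.3°. I'll back off the lug, lift and go above the clamp grip.

Request:
drive_tool(
  moves=[
    [24,-1.5,-1.5,0,0],
    [24,-1,-1,0,0],
    [24,0,0,10,0],
    [24,0,0,20,0],
    [24,0,0,25,0],
    [24,0,0,25,0],
    [30,-5,32,0,-3],
    [30,-5,32,0,-3],
    [30,-5,32,0,-3],
    [30,-5,32,0,-3],
    [30,-5,32,0,-3],
    [30,-5,32,0,-3],
  ],
)

```text
clock: 6.27
ee_pos: [533.3, -18.2, 150.2]
orientation: [179.9, 0.0, 113.6]
ft_force: [0.7, 0.9, 0.5]
opening: 0.353
grasp_force: 0.0
```

Request:
drive_tool(
  moves=[
    [30,-2,30,0,-2],
    [30,0,0,0,0],
    [30,0,0,0,0],
    [30,0,0,0,0],
  ],
)

```text
clock: 6.6
ee_pos: [531.7, 10.3, 149.8]
orientation: [180.0, 0.0, 111.8]
ft_force: [-0.2, -0.7, 1.2]
opening: 0.352
grasp_force: 0.0
```

```bash
python3 look.py w5.png; python3 - <<'E'
from h import *
t=snap('top','t5.png');lines(camera_model('top'),t)
import pickle;pickle.dump(camera_model('wrist'),open('w5.pkl','wb'))
E
```

```text
yellow 6 219.92
red 0 
[531.73690813  10.30125714 149.83276349] 111.83154629904325 [-0.16097615 -0.66765493  1.1857158 ] 176.77303164416765 88.36721336972201
yellow 28 218.63
red 26 218.42
```

View pics/w5.png

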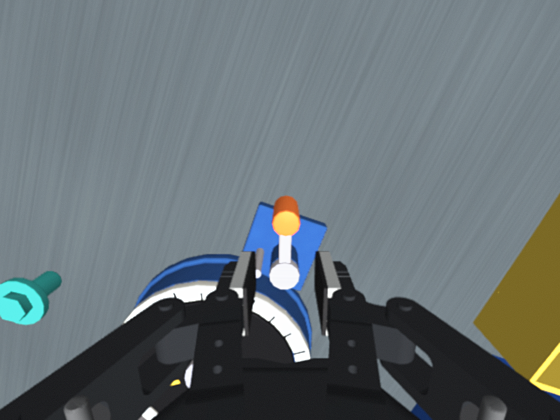

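The dial stayed on its line: the top view gives yellow at 218.6° and red at 218.4°. The orange grip's top is at (286,224) and the lever boss at (285,274), both centred between the fingers.

```bash
python3 - <<'E'
from h import *
import pickle
m=pickle.load(open('w5.pkl','rb'));g=back(m,(286,224),92);p=np.array([552,-44]);
print(g,back(m,(285,275),66))
d=g[:2]-p;a0=np.degrees(np.arctan2(d[1],d[0]));print(np.hypot(*d),a0)
f=lambda a:60*np.array([np.cos(np.radians(a)),np.sin(np.radians(a))])
for i in range(13):print((f(a0+5*i+5)-f(a0+5*i)).round(1),(f(a0+5*i+5)+p).round(0))
E
```

```text
[531.04936805  12.60372641  92.        ] [550.41178579 -37.70381207  66.        ]
60.35653090548113 110.31093123104797
[-4.8 -2. ] [526.  10.]
[-4.6 -2.4] [522.   8.]
[-4.4 -2.8] [517.   5.]
[-4.1 -3.2] [513.   2.]
[-3.8 -3.6] [509.  -2.]
[-3.5 -3.9] [506.  -6.]
[-3.2 -4.2] [503. -10.]
[-2.8 -4.4] [500. -14.]
[-2.4 -4.7] [497. -19.]
[-2.  -4.8] [496. -24.]
[-1.5 -5. ] [494. -29.]
[-1.1 -5.1] [493. -34.]
[-0.7 -5.2] [492. -39.]
```

Request:
drive_tool(
  moves=[
    [30,-0.7,2.3,-10,-1],
    [30,0,0,-20,0],
    [30,0,0,-20,0],
    [30,0,0,-20,0],
    [30,0,0,-10,0],
    [30,0,0,0,0],
    [30,0,0,0,0],
  ],
)

```text
clock: 7.28
ee_pos: [530.5, 12.2, 69.0]
orientation: [-179.9, -0.0, 110.7]
ft_force: [-0.6, 1.1, -0.0]
opening: 0.352
grasp_force: 0.0
```

Request:
drive_tool(
  moves=[
    [30,-4.8,-2,0,5],
    [30,-4.6,-2.4,0,5],
    [30,-4.4,-2.8,0,5],
    [30,-4.1,-3.2,0,5],
    [30,-3.8,-3.6,0,5],
    [30,-3.5,-3.9,0,5],
    [30,-3.2,-4.2,0,5],
    [30,-2.8,-4.4,0,5],
    [30,-2.4,-4.7,0,5],
    [30,-2,-4.8,0,5],
    [30,-1.5,-5,0,5],
    [30,-1.1,-5.1,0,5],
  ],
)

```text
clock: 8.28
ee_pos: [493.5, -33.5, 70.7]
orientation: [179.9, 0.1, 171.0]
ft_force: [0.3, 1.8, -0.3]
opening: 0.358
grasp_force: 1.2
```

Request:
drive_tool(
  moves=[
    [30,-0.4,-2.6,0,2.5],
    [30,-0.3,-2.6,0,2.5],
    [30,0,0,0,0],
  ],
)

```text
clock: 8.53
ee_pos: [492.9, -38.4, 70.6]
orientation: [179.9, 0.1, 175.9]
ft_force: [0.2, 3.1, 0.5]
opening: 0.352
grasp_force: 1.9
```

Now I'll nudge it towards the stop until the force rises.

Request:
drive_tool(
  moves=[
    [30,0,-2,0,1],
    [30,0,-1.5,0,1],
    [30,0,0,0,0],
  ],
)

```text
clock: 8.78
ee_pos: [493.4, -38.9, 70.6]
orientation: [179.5, 0.2, 177.9]
ft_force: [2.9, 21.6, 0.5]
opening: 0.351
grasp_force: 10.4
```

Request:
drive_tool(
  moves=[
    [30,0,-1,0,0],
    [30,0,-1,0,0],
    [30,0,0,0,0],
  ],
)

```text
clock: 9.03
ee_pos: [493.4, -39.1, 70.6]
orientation: [179.3, 0.2, 177.9]
ft_force: [2.5, 29.4, 0.8]
opening: 0.353
grasp_force: 15.0
```

The force rose to 29 N with no further motion, so the lever is on its stop. I'll back off into the gap, lift and check.

Request:
drive_tool(
  moves=[
    [30,0,4,0,0],
    [30,0,3,0,0],
    [30,0,0,0,0],
    [30,0,0,0,0],
  ],
)

```text
clock: 9.37
ee_pos: [492.2, -37.4, 69.9]
orientation: [-180.0, 0.1, 177.8]
ft_force: [0.2, -0.0, -0.2]
opening: 0.349
grasp_force: 0.0
```

Request:
drive_tool(
  moves=[
    [30,0,0,10,0],
    [30,0,0,20,0],
    [30,0,0,30,0],
    [30,0,0,30,0],
    [30,-20,10,30,-5],
    [30,-20,10,30,-5],
    [30,-20,0,10,-5],
    [30,-20,0,0,-5],
    [30,-20,0,0,0],
    [30,0,0,0,0],
    [30,0,0,0,0],
    [30,0,0,0,0],
  ],
)

```text
clock: 10.37
ee_pos: [392.6, -17.5, 229.6]
orientation: [180.0, 0.1, 157.7]
ft_force: [-0.2, -0.4, -0.1]
opening: 0.349
grasp_force: 0.0
```

```bash
python3 look.py w6.png; python3 - <<'E'
from h import *
t=snap('top','t6.png');lines(camera_model('top'),t)
t=cv2.resize(cv2.imread('pics/t6.png')[145:265,230:390],(533,400),interpolation=cv2.INTER_CUBIC)
w=cv2.resize(cv2.imread('pics/w6.png'),(533,400));cv2.imwrite('pics/x6.png',cv2.resize(np.hstack([t,w]),(800,300)))
E
```

```text
yellow 0 
red 121 217.38
[392.56885086 -17.49703918 229.62528351] 157.7485199480847 [-0.19040164 -0.44503927 -0.12423546] 200.40772667980792 132.01239100899988
yellow 28 218.63
red 26 218.42
```

View pics/x6.png

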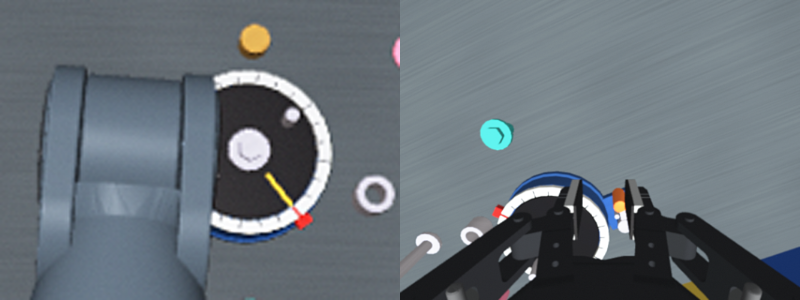

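```bash
python3 - <<'E'
from h import *
m=camera_model('wrist')
im=cv2.imread('pics/w6.png').astype(int);b,g,r=im[...,0],im[...,1],im[...,2]
M=(r>190)&(g>90)&(g<190)&(b<90);M[:, :250]=0;M[:, 350:]=0;M[330:]=0
v,u=np.nonzero(M);print(len(u),u.mean(),v.mean(),u.min(),u.max(),v.min(),v.max())
for p in((u.mean(),v.mean()),(308,290)):
  q=back(m,p,92);d=q[:2]-[552,-44];print(q,np.hypot(*d),np.degrees(np.arctan2(d[1],d[0])))
E
```

```text
49 308.6530612244898 283.0612244897959 299 315 273 293
[485.60399999 -28.77643298  92.        ] 68.11890934501803 167.08618246187726
[492.94477601 -32.29880834  92.        ] 60.20330029453318 168.79258510604058
```

```bash
python3 -c "
from bench import *
print(close_job())"
```

```text
the job is handed in; nothing more can be done
None
```

I turned the dial to within about 0.3° of the red line, pushed the clamp lever onto its stop (29 N, no further motion) and handed the job in clear of everything; no verdict was returned.

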